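# Hang the sample hanger home on the bent drying rod

## Task

Thread the flat metal hanger that lies on the bench over the raised free end of the bent rod, let go so that it hangs freely from the first straight of the rod with its long leg down, then take hold of it again and slide it along the rod round both corners until it rests against the disc stop. Leave it hanging there at rest, released, with the ring within about a finger's breadth of the stop, and do not push the bottle or the tins about.

Things in the scene. Friction and masses are not known exactly. Their poses are not given: they have to be found in the camera images.
- rod_rack: Fixed rack: a bent round steel rod 8 mm thick, rising from a grey base plate (120x110x12 mm, spanning x -10 to 110, y 45 to 155 in the rack's frame). Origin on the bench, z up, turned about z by -0.35 to 0.4 rad. From the free end the rod slopes down, then runs level, its axis 160 mm up, along +y, +x and +y to the stop, and behind it at (50,100) goes down into the base. No support before the stop.
- rod_tip (a point): Centre of the rod's free upper end, 215 mm above the bench, at (-50,-155) mm in the rack's frame (its axes too). From here the rod falls at 45 degrees toward the rack's +y to (-50,-107,167), then bends into the level first straight, which begins at (-50,-90,160) and runs along +y.
- rod_corner1 (a point): First corner of the level rod, at (-50,0,160) mm in the rack's frame (its axes too), where the first straight (along +y) would meet the second straight (along +x); the bend is rounded to 20 mm radius inside this point.
- rod_corner2 (a point): Second corner, at (50,0,160) mm in the rack's frame (its axes too), where the second straight (along +x) would meet the third straight (along +y, to the stop); rounded to 20 mm radius.
- rod_stop (a point): Point on the rod's axis in the front face of the disc stop (dark disc of 44 mm diameter, 6 mm thick, too big for the hanger's ring), at (50,68,160) mm in the rack's frame (its axes too). The hanger arrives from its -y side.
- hanger: Loose flat aluminium hanger, 10 mm thick, 165 long, about 0.14 kg, at first flat on the bench: a ring with a short plain tab (20 wide) on one side and a long leg (18 wide) with a small eye (28 across) on the other. Origin halfway along, on the face that is underneath at first; x along it to the tab, z through its thickness. Along x in mm: tab 53 to 82.5, leg -9 to -58, eye centre -68.5.
- ring_centre (a point): Centre of the hanger's ring (outer diameter 64, hole 40 mm) in mid-thickness, 22.5 mm from the hanger's origin along its x; axes as the hanger's. The leg side is heavier: hung on the rod it hangs leg down, tab up, ring centre 16 mm below the rod's axis, tab top 44 mm above the axis, leg end about 39 mm above the bench.
- water_bottle: Clear plastic water bottle with blue cap, 64 mm diameter, 188 mm tall, standing loose on the bench about 115 mm to one side or the other of the rod's sloping end, in the way of the hanger's leg on that side. Origin at the centre of its underside. To be left standing where it is.
- tin_a: Round metal tin with lid, 69 mm diameter, 44 mm tall, loose, near the hanger. Origin at the centre of its underside. Leave it.
- tin_b: Open round metal tin, 73 mm diameter, 48 mm tall, loose, near the hanger. Origin at the centre of its underside. Leave it.
- tin_c: Round metal tin with lid, 63 mm diameter, 42 mm tall, loose, on the other side of the rod's sloping end from the bottle. Origin at the centre of its underside. Leave it.
Things that resemble listed ones, but are neither listed nor needed, are in the scene too. Leave any turquoise look-alike of the hanger alone.

How it is judged:
By the outcome, as a careful person would: the job done as asked, in the order asked, and still so for the second after the job is handed in, with the robot touching nothing.
It also fails if it takes over 64 s, if anything falls off the work surface, if the arm or the gripper's body presses on something with over 40 N, if the wrist force passes 120 N, or if a joint passes its speed limit or range.

## Robot

A 6-joint arm with a two-finger parallel gripper is mounted at the origin on a cart in front of the work surface, level with it; the furniture and walls round the work are solid. World frame = base frame: x ahead of the robot, y to its left, z up, the work surface at z = 0. Lengths are in m, angles in rad, forces in N, time in s.
With the tool pointing down it reaches from about 0.4 to 0.825 m from the base axis. Payload 7 kg.
Tool frame: the origin (TCP) lies midway between the tips of the shut fingers; the grasp point (between the pads) lies 19 mm behind it; z points along the fingers, y is the line along which they close (so a half turn about z gives the same grasp; the last joint's range is limited). The gripper opens to 88 mm and grips with 3 to 60 N. Pads are 19 mm wide; open, the fingers measure 130 mm over their backs; the gripper's body (78 mm by 193 mm) begins 47 mm behind the grasp point.
Start: joints at [1.407, 0.359, 0.012, 0, -1.224, -0.288], TCP at [0.295, 0.607, 0.227] pointing down, gripper open.
Joint ranges: [-3.07, 3.07], [-1.43, 2.12], [-1.02, 1.25], [-3.03, 1.67], [-3.05, -0], [-3.03, 3.03]. Speed limits (rad/s): [2.39, 2.39, 3.01, 3.14, 3.14, 3.14].

## Interface

Orientations are given as [roll, pitch, yaw] about the fixed x, y, z axes, in that order (R = Rz(yaw) Ry(pitch) Rx(roll)).
In Python, from station import telemetry, eyes, ticket, recognise, trace gives the robot as it stands. The module is installed in compiled form; this text tells all that it offers.
- The arm moves only by the tool servo_tool, never from a script. Its argument "series" is a list that holds one entry, the list of rows, each a list of 4 numbers: the shift along the tool's x, y, z in mm, then the turn about the tool's z in rad. In form: [[[x, y, z, roll], ...]]. A call has exactly 10 rows; each row shifts and turns the commanded pose from where the row before left it, along the tool's axes as they then stand; what a row does not reach is not made up. A row lasts 1/12 s, in which the tool goes at most 41.7 mm and 7.16 degrees, less where a joint would pass 70% of its speed; a pose out of reach is approached as far as the arm can. A call is refused whole if a number of a shift passes 41.7 or a number of a turn 0.125, either way. A call with a gripper value outside its range is refused whole. "claw" is the gripper's target within -1 to 1 (shut at 1, half-way at 0, fully open at -1), set as the call begins (left out, the last holds). The fingers move at their own pace and stop on an object; "grip_force" is the grip in N (left out, the last holds). Time passes only in rows, so rows that do not move let the fingers close, or fill a call up. It gives the time, the measured TCP pose, the force, the opening and the grip force at its end, in the units of the state.
- telemetry.get_state(): the state, without advancing time (a new reading comes with each control period).
- eyes.grab_frame(name): name is "side" or "top"; returns the picture (420x560x3 uint8, red, green, blue); there is no depth.
- eyes.calibration(name): a dict with "mtx" (3x3 intrinsics, pixels), "rvec" (rotation vector, rad) and "tvec" (3), from world to camera coordinates, as OpenCV has them. Camera axes: x right, y down, z forward; pixel columns grow to the right and rows downward; lengths in m; the calibration is good to about 2 mm. A picture is of the moment at which its call begins. calibration takes no time and is no camera call.
- ticket.job_done(): hands the job in; it is judged then, once.
Trained networks look in the newest picture that a camera, given by its name, has taken for a name from the list of things; names that differ only in an ending like _2 or _b are one class to them, and where a whole thing is asked for, a point or a joint stands for the part that bears it (a point fixed in the world has none). Each returns a list of dicts, best first, with "conf" (0 to 1); they miss things now and then, are a little off and sometimes report something else, mostly with a low value. They report only what shows in the picture. A call takes as long as a camera call. They do not tell look-alikes from the thing itself.
- recognise(camera, name): "position" ([x, y, z] in m, in world coordinates, good to about 4 mm: the middle of the surface that is visible of it).
- trace(camera, name): "mask" (420x560 bool, what is visible of it).
The state is a dict: "t": time; "q": joint angles; "qd": joint speeds; "joint_efforts": joint torques, N m; "eef_pos": TCP position; "ee_rot": TCP orientation; "force": force on the tool from outside, world axes, zero at the start; "moment": the same for the moment, N m; "width": finger opening in m; "gripper_force": force on a finger pad.
Only numpy, scipy, OpenCV 4.12 (cv2) and the standard library are available. Lean on these libraries where they do the work, as an engineer would, in place of code of your own. Each camera call takes 0.05 s, during which the arm holds its last target. There are 200 camera calls.

## Working session

There is one attempt and no reset: what is moved stays moved. The work goes in short steps, Python scripts to look and compute and a tool call to move; the robot and the scene stay as the last step left them, time stands still between calls to the robot, and variables do not carry over. Pictures are saved under pics/ and viewed, at most 11 in all, crops included, and the job is handed in when it is done.

Besides the shell and the picture viewer there is one more tool, called as name([rows], argument=value, ...), one row to a line, values as JSON. servo_tool: Moves the arm, as the interface text tells. Its arguments: {"type":"object","properties":{"series":{"type":"array"},"claw":{"type":"number"},"grip_force":{"type":"number"}},"required":["series"]}

```bash
mkdir -p pics; python3 - <<'E'
from station import telemetry, eyes, recognise
import cv2,numpy as np
s=telemetry.get_state();print({k:np.round(v,3).tolist() for k,v in s.items()})
for c in("side","top"):
    im=eyes.grab_frame(c);cv2.imwrite(f"pics/{c}0.png",im[:,:,::-1])
    k=eyes.calibration(c);R=cv2.Rodrigues(np.array(k["rvec"]))[0];print(c,-R.T@np.array(k["tvec"]).ravel(),R[2])
    for n in("hanger","ring_centre","rod_tip","rod_corner1","rod_corner2","rod_stop","water_bottle","tin_a"):
        print(n,[(np.round(d["position"],3).tolist(),round(d["conf"],2)) for d in recognise(c,n)][:4])
E
```

```text
{'t': 0.0, 'q': [1.407, 0.359, 0.011, -0.0, -1.224, -0.288], 'qd': [-0.0, 0.001, -0.0, 0.001, 0.002, 0.001], 'joint_efforts': [-0.0, -58.273, 29.304, 6.997, 0.007, -0.0], 'eef_pos': [0.295, 0.607, 0.226], 'ee_rot': [3.14, -0.0, -0.452], 'force': [-0.47, 0.005, 0.532], 'moment': [0.012, -0.021, -0.027], 'gripper_force': 0.0, 'width': 0.088}
side [ 0.14163155 -0.71763967  0.75897452] [ 0.40504349  0.6576789  -0.63513639]
hanger [([0.508, -0.409, 0.012], 0.76), ([0.344, 0.095, 0.012], 0.64)]
ring_centre [([0.346, 0.096, 0.006], 0.87), ([0.503, -0.411, 0.014], 0.59)]
rod_tip [([0.573, -0.253, 0.046], 0.74), ([0.593, 0.149, 0.016], 0.69)]
rod_corner1 [([0.594, 0.152, 0.01], 0.64)]
rod_corner2 [([0.594, 0.152, 0.01], 0.64)]
rod_stop [([0.591, 0.153, 0.012], 0.65)]
water_bottle [([0.62, -0.058, 0.103], 0.85)]
tin_a [([0.574, -0.254, 0.045], 0.79), ([0.408, -0.235, 0.026], 0.57), ([0.4, -0.069, 0.042], 0.57)]
top [ 0.4048247  -0.11334044  1.46620367] [ 0.07448978  0.01778668 -0.99706314]
hanger [([0.505, -0.403, 0.012], 0.82)]
ring_centre [([0.346, 0.102, 0.013], 0.67), ([0.503, -0.403, 0.012], 0.6)]
rod_tip [([0.592, 0.161, 0.009], 0.77)]
rod_corner1 [([0.589, 0.166, 0.015], 0.62)]
rod_corner2 [([0.589, 0.166, 0.015], 0.62)]
rod_stop [([0.589, 0.163, 0.011], 0.98)]
water_bottle [([0.624, -0.041, 0.141], 0.95)]
tin_a [([0.41, -0.052, 0.041], 0.88), ([0.415, -0.232, 0.028], 0.63), ([0.579, -0.237, 0.043], 0.61)]
```

View pics/top0.png

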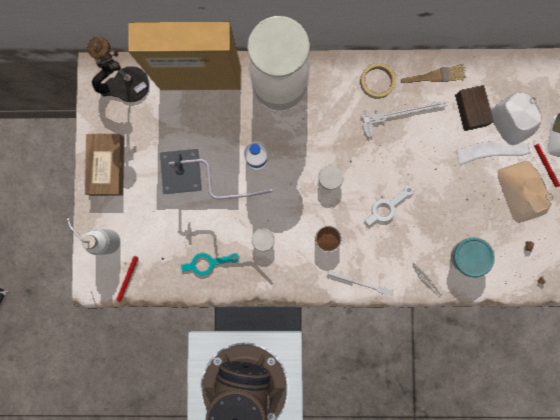

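View pics/side0.png

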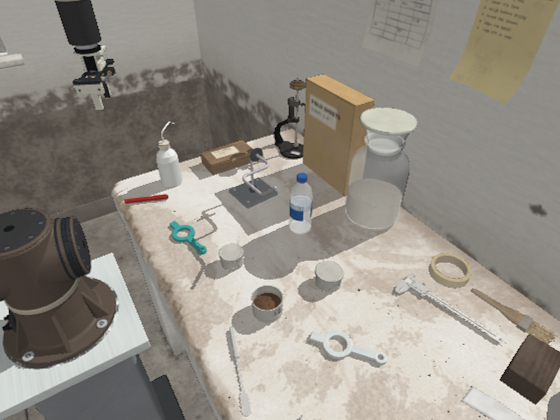

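The metal hanger is the grey one at top (388,207) and side (345,347). The turquoise one at top (208,264) and side (187,237) is the look-alike. The rod tip is at top (271,190), the bottle at (256,155) on the far side, and tin_c at (263,240) on the near side. Next I fit the rack and hanger poses and check them in a crop.

```bash
cat > h.py <<'E'
import numpy as np,cv2
from station import eyes,telemetry,recognise,trace
K={c:eyes.calibration(c) for c in("side","top")}
def proj(c,P):
    k=K[c];return cv2.projectPoints(np.asarray(P,float).reshape(-1,3),np.array(k["rvec"],float),np.array(k["tvec"],float),np.array(k["mtx"],float),None)[0].reshape(-1,2)
def ray(c,uv,z):
    k=K[c];R=cv2.Rodrigues(np.array(k["rvec"],float))[0];o=-R.T@np.array(k["tvec"],float).ravel()
    d=R.T@np.linalg.solve(np.array(k["mtx"],float),[uv[0],uv[1],1]);return o+d*(z-o[2])/d[2]
def arc(c,r,a0,a1,n=8):
    a=np.linspace(a0,a1,n);return [[c[0]+r*np.cos(t),c[1]+r*np.sin(t),160] for t in a]
ROD=np.array([[-50,-155,215],[-50,-107,167],[-50,-99,162],[-50,-90,160]]+arc((-30,-20),20,np.pi,np.pi/2)+arc((30,20),20,-np.pi/2,0)+[[50,68,160],[50,80,160]])/1e3
BASE=np.array([[-10,45,12],[110,45,12],[110,155,12],[-10,155,12]])/1e3
def T(p,X):
    c,s=np.cos(p[2]),np.sin(p[2]);X=np.asarray(X);return np.c_[p[0]+c*X[:,0]-s*X[:,1],p[1]+s*X[:,0]+c*X[:,1],X[:,2]]
E
python3 - <<'E'
from h import *
from scipy.optimize import minimize
ims={c:eyes.grab_frame(c) for c in K}
m={}
for c in K:
    for n in("rod_rack","hanger"):
        r=trace(c,n)
        for i,d in enumerate(r[:4]):
            ys,xs=np.nonzero(d["mask"]);print(c,n,i,round(d["conf"],2),xs.mean().round(),ys.mean().round(),len(xs))
        m[c,n]=[d["mask"] for d in r]
def rend(c,p,sh=4):
    M=np.zeros((420,560),np.uint8)
    W=[np.r_[BASE,BASE-[0,0,.012]]]
    h=cv2.convexHull(proj(c,T(p,W[0])).astype(np.float32));cv2.fillPoly(M,[np.round(h*16).astype(np.int32)],1,shift=4)
    P=T(p,ROD);cv2.polylines(M,[np.round(proj(c,P)*16).astype(np.int32)],False,1,3,shift=4)
    a=T(p,np.array([[50,80,160],[50,100,150],[50,100,12]])/1e3);cv2.polylines(M,[np.round(proj(c,a)*16).astype(np.int32)],False,1,3,shift=4)
    t=np.linspace(0,6.28,24);D=np.r_[np.c_[.05+.022*np.cos(t),0*t+.068,.16+.022*np.sin(t)],np.c_[.05+.022*np.cos(t),0*t+.074,.16+.022*np.sin(t)]]
    h=cv2.convexHull(proj(c,T(p,D)).astype(np.float32));cv2.fillPoly(M,[np.round(h*16).astype(np.int32)],1,shift=4)
    return M
G={c:cv2.GaussianBlur(m[c,"rod_rack"][0].astype(np.float32),(0,0),1) for c in K}
def cost(p):
    return sum(((cv2.GaussianBlur(rend(c,p).astype(np.float32),(0,0),1)-G[c])**2).sum() for c in K)
best=None
for y0 in(-.3,0,.2):
    p0=np.array([.55,.07,y0])
    r=minimize(cost,p0,method="Nelder-Mead",options=dict(initial_simplex=p0+np.array([[0,0,0],[.04,0,0],[0,.04,0],[0,0,.15]]),maxiter=300,xatol=1e-4,fatol=.1))
    print(r.x,r.fun)
    if best is None or r.fun<best.fun:best=r
p=best.x;print("tip..",T(p,ROD[[0,3]]))
# overlay montage
tiles=[]
for c,(x,y,w,h),p_ in(("top",(150,130,130,100),p),("side",(220,130,130,100),p)):
    S=3;q=cv2.resize(ims[c][y:y+h,x:x+w],None,fx=S,fy=S,interpolation=cv2.INTER_CUBIC)
    for P in(ROD,BASE):
        for u in proj(c,T(p,P)):cv2.circle(q,tuple(int(v) for v in((u-[x,y]+.5)*S)),2,(255,0,0),-1)
    tiles.append(q)
row1=np.hstack(tiles);t2=[]
for c,(x,y,w,h) in(("top",(350,160,130,100)),("side",(285,300,130,100))) if False else (("top",(330,160,130,96)),("side",(290,300,130,96))):
    t2.append(cv2.resize(ims[c][y:y+h,x:x+w],(390,288),interpolation=cv2.INTER_CUBIC))
cv2.imwrite("pics/mont.png",np.vstack([row1,np.hstack(t2)])[:,:,::-1])
for c in K:
    for i,M in enumerate(m[c,"hanger"][:3]):
        ys,xs=np.nonzero(M);z=.01
        W=np.array([ray(c,u,z) for u in np.c_[xs,ys]]);mu=W.mean(0);_,_,V=np.linalg.svd((W-mu)[:,:2],full_matrices=False);s=(W-mu)[:,:2]@V[0]
        print(c,i,mu,"dir",V[0],"ends",s.min(),s.max(),"ends xy",mu[:2]+V[0]*s.min(),mu[:2]+V[0]*s.max(), ims[c][M].mean(0))
E
```

```text
side rod_rack 0 0.86 254.0 184.0 1195
side hanger 0 0.81 186.0 236.0 445
side hanger 1 0.75 347.0 347.0 914
top rod_rack 0 0.83 187.0 173.0 1792
top rod_rack 1 0.25 328.0 238.0 521
top hanger 0 0.88 385.0 209.0 456
top hanger 1 0.57 208.0 263.0 533
[0.56123947 0.07667301 0.09192043] 248.51634216308594
[0.56214531 0.07895009 0.09103479] 250.47373962402344
[0.56155525 0.07875068 0.08801786] 241.1142578125
tip.. [[ 0.52537396 -0.08004452  0.215     ]
 [ 0.51966018 -0.01529614  0.16      ]]
side 0 [0.34088105 0.0984526  0.01      ] dir [ 0.18401614 -0.98292322] ends -0.08213790030324206 0.08911161597350929 ends xy [0.32576635 0.17918785] [0.35727903 0.01086272] [ 70.27191011 142.36629213 138.44719101]
side 1 [ 0.50070918 -0.40772727  0.01      ] dir [ 0.60230473 -0.79826626] ends -0.07938818970399673 0.08258730420402936 ends xy [ 0.4528933  -0.34435435] [ 0.5504519  -0.47365392] [194.66520788 199.18490153 195.58643326]
top 0 [ 0.49240772 -0.39466493  0.01      ] dir [-0.62022167  0.78442659] ends -0.07875156912371209 0.0665582294407083 ends xy [ 0.54125115 -0.45643975] [ 0.45112687 -0.34245488] [192.06578947 194.01535088 194.18640351]
top 1 [0.34212739 0.10142235 0.01      ] dir [ 0.19238446 -0.98131963] ends -0.07644648262120067 0.08891427940367899 ends xy [0.32742028 0.17644079] [0.35923312 0.01416902] [ 38.37148218 142.48968105 141.70731707]
```

View pics/mont.png

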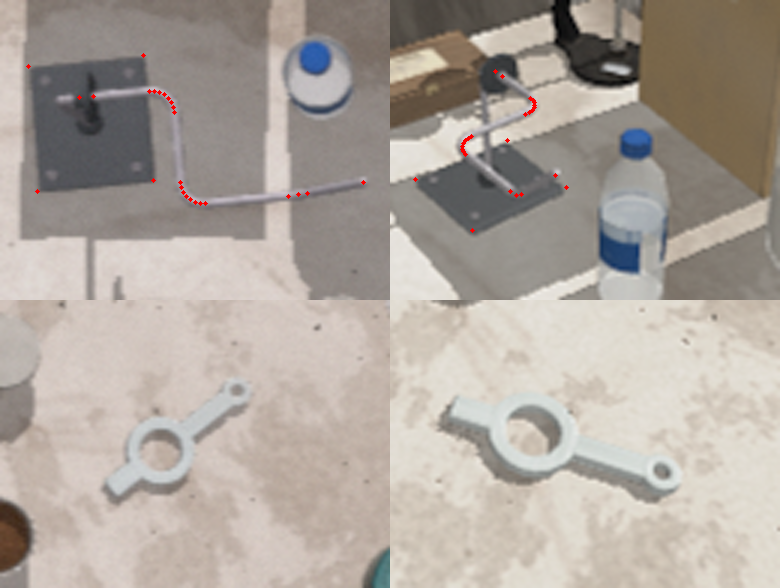

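The crop confirms the grey hanger: its tab end points toward tin_b, at about top (368,223), and its eye is at (409,190). The rack fit overlays the rod well. The tool can only point down, so I'll pinch the tab across its width at low force and lift, letting the leg swing down. Then I'll thread it along the rack's +y.

```bash
python3 - <<'E'
from h import *
for c,r,e in(("top",(383.3,210),(408.8,190)),("side",(338.3,344.5),(381,356.8))):
    a,b=ray(c,r,.008),ray(c,e,.008);d=(a-b)[:2];L=np.hypot(*d);print(c,a[:2],b[:2],L,np.degrees(np.arctan2(d[1],d[0])), "grasp",a[:2]+d/L*.0475)
p=[.5615,.0787,.0885]
print(T(p,[[-.05,-.155,.215],[-.05,-.107,.167],[-.05,-.09,.16],[-.05,0,.16],[.05,0,.16],[.05,.068,.16]]))
s=telemetry.get_state();print(s["t"],s["eef_pos"],s["ee_rot"])
E
```

```text
top [ 0.4889737  -0.39115404] [ 0.54509579 -0.46363146] 0.09166605065509008 127.75201529065929 grasp [ 0.45989206 -0.35359731]
side [ 0.49064967 -0.39232992] [ 0.54789025 -0.46174573] 0.08997243062001158 129.50913807198486 grasp [ 0.46043011 -0.35568257]
[[ 0.52539528 -0.08011262  0.215     ]
 [ 0.52115282 -0.03230047  0.167     ]
 [ 0.51965029 -0.015367    0.16      ]
 [ 0.51169568  0.07428077  0.16      ]
 [ 0.61130432  0.08311923  0.16      ]
 [ 0.60529417  0.1508531   0.16      ]]
1.2 [0.29469575 0.60724778 0.22660135] [-3.14153705e+00  1.93849302e-05 -4.51802635e-01]
```

```bash
cat > plan.py <<'E'
import sys,json,numpy as np
from station import telemetry
# args: waypoints JSON [[x,y,z(mm),yaw deg,nrows],...]; starts at measured pose
s=telemetry.get_state();p=np.array(s["eef_pos"])*1e3;th=s["ee_rot"][2];rows=[]
print("t",round(s["t"],2),"p",p.round(1),"yaw",round(np.degrees(th),1),"F",np.round(s["force"],1),"w",round(s["width"]*1e3,1),"gf",round(s["gripper_force"],1))
for x,y,z,yaw,n in json.loads(sys.argv[1]):
    p0=p.copy();t0=th;g=np.array([x,y,z]);tg=np.radians(yaw)
    for i in range(1,n+1):
        q=p0+(g-p0)*i/n;d=q-p
        c,sn=np.cos(th),np.sin(th)
        r=[round(c*d[0]+sn*d[1],1),round(sn*d[0]-c*d[1],1),round(-d[2],1),round(th-(t0+(tg-t0)*i/n),3)]
        p=p+np.array([c*r[0]+sn*r[1],sn*r[0]-c*r[1],-r[2]]);th-=r[3];rows.append(r)
for k in range(0,len(rows),10):
    b=rows[k:k+10];print(len(b),json.dumps(b),"MAX",np.abs(b).max(0))
E
python3 plan.py '[[450,300,330,-25.9,10],[460,-100,330,-25.9,10],[460,-354.5,230,-51.4,10],[460,-354.5,60,-51.4,6],[460,-354.5,20,-51.4,4]]'
```

```text
t 1.2 p [294.7 607.2 226.6] yaw -25.9 F [ 0.2  0.1 -0.8] w 87.4 gf 0.0
10 [[27.4, 20.9, -10.3, 0.0], [27.4, 20.8, -10.4, 0.0], [27.4, 20.9, -10.3, 0.0], [27.3, 20.8, -10.4, 0.0], [27.4, 20.9, -10.3, 0.0], [27.4, 20.9, -10.3, 0.0], [27.4, 20.8, -10.4, 0.0], [27.4, 20.9, -10.3, 0.0], [27.4, 20.9, -10.4, 0.0], [27.4, 20.8, -10.3, 0.0]] MAX [27.4 20.9 10.4  0. ]
10 [[18.4, 35.6, 0.0, 0.0], [18.3, 35.5, 0.0, 0.0], [18.4, 35.6, 0.0, 0.0], [18.3, 35.5, 0.0, 0.0], [18.4, 35.6, 0.0, 0.0], [18.4, 35.5, 0.0, 0.0], [18.3, 35.6, 0.0, 0.0], [18.4, 35.5, 0.0, 0.0], [18.3, 35.6, 0.0, 0.0], [18.4, 35.5, 0.0, 0.0]] MAX [18.4 35.6  0.   0. ]
10 [[11.1, 22.9, 10.0, 0.045], [12.1, 22.4, 10.0, 0.044], [13.1, 21.8, 10.0, 0.045], [14.1, 21.2, 10.0, 0.044], [15.0, 20.6, 10.0, 0.045], [15.9, 19.8, 10.0, 0.044], [16.8, 19.2, 10.0, 0.045], [17.6, 18.4, 10.0, 0.044], [18.4, 17.6, 10.0, 0.045], [19.1, 16.7, 10.0, 0.044]] MAX [19.1   22.9   10.     0.045]
10 [[0.0, 0.0, 28.3, 0.0], [0.0, 0.0, 28.4, 0.0], [0.0, 0.0, 28.3, 0.0], [0.0, 0.0, 28.3, 0.0], [0.0, 0.0, 28.4, 0.0], [0.0, 0.0, 28.3, 0.0], [0.0, 0.0, 10.0, 0.0], [0.0, 0.0, 10.0, 0.0], [0.0, 0.0, 10.0, 0.0], [0.0, 0.0, 10.0, 0.0]] MAX [ 0.   0.  28.4  0. ]
```

servo_tool([
  [[27.4,20.9,-10.3,0],[27.4,20.9,-10.3,0],[27.4,20.9,-10.3,0],[27.4,20.9,-10.3,0],[27.4,20.9,-10.3,0],[27.4,20.9,-10.3,0],[27.4,20.9,-10.3,0],[27.4,20.9,-10.3,0],[27.4,20.9,-10.3,0],[27.4,20.9,-10.3,0]],
], claw=-0.2, grip_force=3)

```text
t: 2.03
eef_pos: [0.4504, 0.298, 0.3305]
ee_rot: [-3.141, -0.0, -0.452]
force: [0.4, 1.0, 0.0]
width: 0.0528
gripper_force: 0.0
```

servo_tool([
  [[18.4,35.6,0,0],[18.4,35.6,0,0],[18.4,35.6,0,0],[18.4,35.6,0,0],[18.4,35.6,0,0],[18.4,35.6,0,0],[18.4,35.6,0,0],[18.4,35.6,0,0],[18.4,35.6,0,0],[18.4,35.6,0,0]],
])

```text
t: 2.87
eef_pos: [0.4596, -0.1029, 0.3301]
ee_rot: [-3.141, -0.001, -0.451]
force: [1.5, 0.1, 0.4]
width: 0.0523
gripper_force: 0.0
```

servo_tool([
  [[11.1,22.9,8,0.0445],[12.1,22.4,8,0.0445],[13.1,21.8,8,0.0445],[14.1,21.2,8,0.0445],[15,20.6,8,0.0445],[15.9,19.8,8,0.0445],[16.8,19.2,8,0.0445],[17.6,18.4,8,0.0445],[18.4,17.6,8,0.0445],[19.1,16.7,8,0.0445]],
])

```text
t: 3.7
eef_pos: [0.4599, -0.3568, 0.2493]
ee_rot: [-3.141, -0.0, -0.899]
force: [0.4, 0.3, 0.2]
width: 0.0524
gripper_force: 0.0
```

```bash
python3 plan.py '[[460,-354.5,60,-51.4,6],[460,-354.5,20,-51.4,4]]'
```

```text
t 3.7 p [ 459.9 -356.8  249.3] yaw -51.5 F [0.4 0.3 0.2] w 52.4 gf 0.0
10 [[-0.3, -0.3, 31.5, -0.0], [-0.3, -0.2, 31.6, -0.001], [-0.3, -0.3, 31.5, 0.0], [-0.3, -0.2, 31.6, -0.0], [-0.3, -0.3, 31.5, -0.001], [-0.3, -0.2, 31.6, 0.0], [0.0, -0.0, 10.0, 0.0], [0.0, -0.0, 10.0, 0.0], [0.0, -0.0, 10.0, 0.0], [0.0, -0.0, 10.0, 0.0]] MAX [3.00e-01 3.00e-01 3.16e+01 1.00e-03]
```

servo_tool([
  [[-0.3,-0.3,30,0],[-0.3,-0.3,30,0],[-0.3,-0.3,30,0],[-0.3,-0.3,30,0],[-0.3,-0.3,30,0],[-0.3,-0.3,30,0],[0,0,14,0],[0,0,13,0],[0,0,11,0],[0,0,10,0]],
])

```text
t: 4.53
eef_pos: [0.4605, -0.353, 0.0208]
ee_rot: [3.141, 0.0, -0.897]
force: [-0.3, -0.7, -0.7]
width: 0.0524
gripper_force: 0.0
```

```bash
python3 - <<'E'
from h import *
t=[]
for c,(x,y,w,h) in(("top",(325,160,110,90)),("side",(270,280,130,90))):
    im=eyes.grab_frame(c);t.append(cv2.resize(im[y:y+h,x:x+w],(390,300),interpolation=cv2.INTER_CUBIC))
cv2.imwrite("pics/g1.png",np.hstack(t)[:,:,::-1])
E
python3 plan.py '[[460,-354.5,4,-51.4,5]]'
```

```text
t 4.63 p [ 459.6 -352.6   20.2] yaw -51.4 F [-0.4 -0.3  0.1] w 52.5 gf 0.0
5 [[0.3, 0.2, 3.2, 0.0], [0.4, 0.1, 3.3, 0.0], [0.3, 0.2, 3.2, 0.0], [0.4, 0.2, 3.2, 0.0], [0.3, 0.2, 3.3, 0.0]] MAX [0.4 0.2 3.3 0. ]
```

View pics/g1.png

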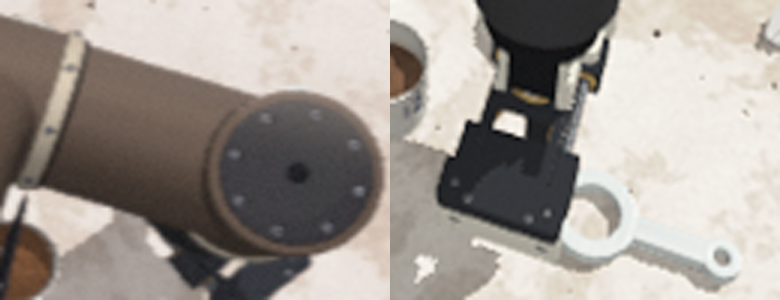

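The side view shows the fingers straddling the tab, in line with the hanger. I descend and close gently.

servo_tool([
  [[0.3,0.2,3.2,0],[0.4,0.2,3.2,0],[0.3,0.2,3.2,0],[0.4,0.2,3.2,0],[0.3,0.2,3.2,0],[0,0,0,0],[0,0,0,0],[0,0,0,0],[0,0,0,0],[0,0,0,0]],
])

```text
t: 5.47
eef_pos: [0.4608, -0.355, 0.0057]
ee_rot: [-3.141, -0.0, -0.897]
force: [0.3, -1.1, 0.0]
width: 0.0525
gripper_force: 0.0
```

servo_tool([
  [[0,0,0,0],[0,0,0,0],[0,0,0,0],[0,0,0,0],[0,0,0,0],[0,0,0,0],[0,0,0,0],[0,0,0,0],[0,0,0,0],[0,0,0,0]],
], claw=1, grip_force=4)

```text
t: 6.3
eef_pos: [0.4608, -0.3549, 0.0056]
ee_rot: [-3.142, -0.0, -0.897]
force: [0.7, 1.0, -0.0]
width: 0.02
gripper_force: 4.0
```

servo_tool([
  [[0,0,-4,0],[0,0,-8,0],[0,0,-8,0],[0,0,-8,0],[0,0,-8,0],[0,0,-8,0],[0,0,-8,0],[0,0,-8,0],[0,0,-8,0],[0,0,-8,0]],
])

```text
t: 7.13
eef_pos: [0.4607, -0.3549, 0.0825]
ee_rot: [-3.141, -0.0, -0.897]
force: [0.0, -0.1, -1.3]
width: 0.0198
gripper_force: 4.0
```

servo_tool([
  [[0,0,-12,0],[0,0,-12,0],[0,0,-12,0],[0,0,-12,0],[0,0,-12,0],[0,0,-12,0],[0,0,-12,0],[0,0,-12,0],[0,0,-6,0],[0,0,0,0]],
])

```text
t: 7.97
eef_pos: [0.4614, -0.3552, 0.1853]
ee_rot: [-3.14, -0.002, -0.897]
force: [0.4, -0.5, -0.6]
width: 0.0197
gripper_force: 4.0
```

```bash
python3 - <<'E'
from h import *
t=[]
for c,(x,y,w,h) in(("top",(325,160,130,110)),("side",(250,220,150,130))):
    im=eyes.grab_frame(c);t.append(cv2.resize(im[y:y+h,x:x+w],(390,330),interpolation=cv2.INTER_CUBIC))
cv2.imwrite("pics/g2.png",np.hstack(t)[:,:,::-1])
E
python3 plan.py '[]'
```

```text
t 8.07 p [ 460.5 -354.7  183.3] yaw -51.4 F [-0.4  0.6 -2.6] w 20.0 gf 4.0
```

View pics/g2.png

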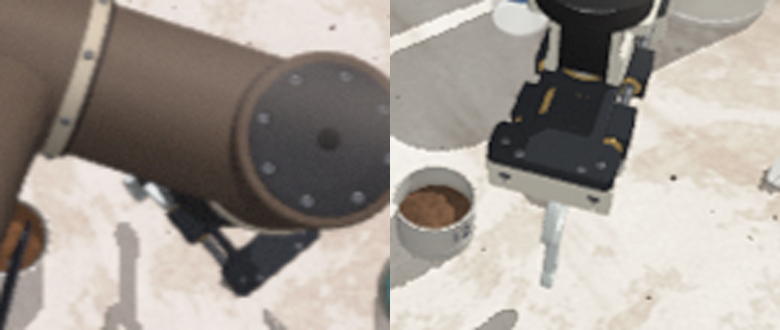

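```bash
python3 - <<'E'
from h import *
eyes.grab_frame("side")
s=telemetry.get_state();p=s["eef_pos"];yaw=s["ee_rot"][2];print(p,yaw)
a=yaw # tool x dir = swing direction
for tilt in(-.3,-.15,0,.15,.3):
    d=np.array([np.cos(a)*np.sin(tilt),np.sin(a)*np.sin(tilt),-np.cos(tilt)])
    print(tilt,proj("side",np.array(p)+[0,0,.003]+np.outer([.06,.1,.152],d)).round(1).tolist())
r=trace("side","hanger")
for d in r[:3]:
    ys,xs=np.nonzero(d["mask"]);print(d["conf"],xs.mean(),ys.mean(),len(xs))
    if xs.mean()>260:
        for y in range(ys.min(),ys.max()+1,4):print(y,xs[ys==y].mean() if (ys==y).any() else None,end='; ')
E
```

```text
[ 0.46023255 -0.35459925  0.18283787] -0.8969671428831636
-0.3 [[311.1, 301.0], [304.6, 311.1], [296.9, 323.2]]
-0.15 [[315.3, 302.9], [311.4, 314.1], [306.7, 327.6]]
0 [[319.7, 304.3], [318.5, 316.4], [317.0, 331.1]]
0.15 [[324.1, 305.3], [325.6, 318.1], [327.5, 333.7]]
0.3 [[328.5, 305.9], [332.8, 319.2], [338.0, 335.4]]
0.8 311.5090909090909 314.6227272727273 220
300 313.0; 304 313.0; 308 312.5; 312 311.5; 316 311.5; 320 311.0; 324 310.5; 328 309.5; 332 309.0;
```

The hanger swung to vertical with the leg down. I firm up the grip and go to the pre-thread pose.

```bash
python3 plan.py '[[460,-300,240,-60,5],[529.6,-150,262,-84.9,15]]'
```

```text
t 8.17 p [ 460.2 -354.6  182.7] yaw -51.4 F [ 0.2 -0.4 -1.6] w 20.0 gf 4.0
10 [[-8.6, -6.8, -11.5, 0.03], [-8.7, -6.5, -11.4, 0.03], [-9.0, -6.3, -11.5, 0.03], [-9.1, -6.0, -11.5, 0.03], [-9.3, -5.7, -11.4, 0.03], [-6.3, -9.0, -1.5, 0.029], [-6.6, -8.9, -1.4, 0.029], [-6.9, -8.6, -1.5, 0.029], [-7.1, -8.4, -1.5, 0.029], [-7.3, -8.2, -1.4, 0.029]] MAX [ 9.3   9.   11.5   0.03]
10 [[-7.6, -8.1, -1.5, 0.029], [-7.8, -7.7, -1.5, 0.029], [-8.0, -7.6, -1.4, 0.029], [-8.3, -7.3, -1.5, 0.029], [-8.4, -7.1, -1.5, 0.029], [-8.7, -6.8, -1.4, 0.029], [-8.8, -6.6, -1.5, 0.029], [-9.1, -6.3, -1.5, 0.029], [-9.2, -6.1, -1.5, 0.029], [-9.4, -5.8, -1.4, 0.029]] MAX [9.4   8.1   1.5   0.029]
```

servo_tool([
  [[-8.6,-6.8,-11.5,0.03],[-8.7,-6.5,-11.5,0.03],[-9,-6.3,-11.5,0.03],[-9.1,-6,-11.5,0.03],[-9.3,-5.7,-11.5,0.03],[-6.3,-9,-1.5,0.029],[-6.6,-8.9,-1.5,0.029],[-6.9,-8.6,-1.5,0.029],[-7.1,-8.4,-1.5,0.029],[-7.3,-8.2,-1.5,0.029]],
], grip_force=25)

```text
t: 9.0
eef_pos: [0.4835, -0.2497, 0.2478]
ee_rot: [3.14, 0.001, -1.193]
force: [-0.1, 0.1, -0.7]
width: 0.0188
gripper_force: 25.0
```

servo_tool([
  [[-7.6,-8.1,-1.5,0.029],[-7.8,-7.7,-1.5,0.029],[-8,-7.6,-1.5,0.029],[-8.3,-7.3,-1.5,0.029],[-8.4,-7.1,-1.5,0.029],[-8.7,-6.8,-1.5,0.029],[-8.8,-6.6,-1.5,0.029],[-9.1,-6.3,-1.5,0.029],[-9.2,-6.1,-1.5,0.029],[-9.4,-5.8,-1.5,0.029]],
])

```text
t: 9.83
eef_pos: [0.53, -0.1497, 0.2627]
ee_rot: [3.14, 0.0, -1.483]
force: [1.0, 0.4, -2.4]
width: 0.0189
gripper_force: 25.0
```

servo_tool([
  [[0,0,0,0],[0,0,0,0],[0,0,0,0],[0,0,0,0],[0,0,0,0],[0,0,0,0],[0,0,0,0],[0,0,0,0],[0,0,0,0],[0,0,0,0]],
])

```text
t: 10.67
eef_pos: [0.5301, -0.1503, 0.2636]
ee_rot: [-3.142, -0.0, -1.482]
force: [0.9, 0.4, -1.2]
width: 0.0191
gripper_force: 25.0
```

```bash
cat > look.py <<'E'
import sys
from h import *
name=sys.argv[1];dx=float(sys.argv[2])/1e3;x,y,w,h=[int(v) for v in sys.argv[3:7]]
im=eyes.grab_frame("side");s=telemetry.get_state();p=np.array(s["eef_pos"]);th=s["ee_rot"][2]
S=min(780//w,590//h);q=cv2.resize(im[y:y+h,x:x+w],None,fx=S,fy=S,interpolation=cv2.INTER_CUBIC)
ex=np.array([np.cos(th),np.sin(th),0]);ey=np.array([np.sin(th),-np.cos(th),0]);C=p+dx*ex+[0,0,-.0445]
t=np.linspace(0,2*np.pi,40)
def dots(P,c):
    for u in proj("side",P):cv2.circle(q,tuple(int(v) for v in((u-[x,y]+.5)*S)),1,c,-1)
for r in(.02,.032):dots(C+r*np.outer(np.cos(t),ey)+r*np.outer(np.sin(t),[0,0,1]),(255,0,0))
dots(C+np.outer(np.linspace(-.105,.06,20),[0,0,1]),(255,0,255))
dots(T([.5615,.0787,.0885],ROD),(0,200,0))
cv2.imwrite(f"pics/{name}.png",q[:,:,::-1]);print(proj("side",C),p,th)
for d in trace("side","hanger")[:2]:
    ys,xs=np.nonzero(d["mask"]);print(round(d["conf"],2),xs.min(),xs.max(),ys.min(),ys.max())
E
python3 look.py th 0 200 110 130 140
```

```text
[[292.78090309 201.51556832]] [ 0.53012003 -0.15026679  0.26358434] -1.48176118075398
0.95 278 301 181 235
0.61 172 206 223 253
```

View pics/th.png

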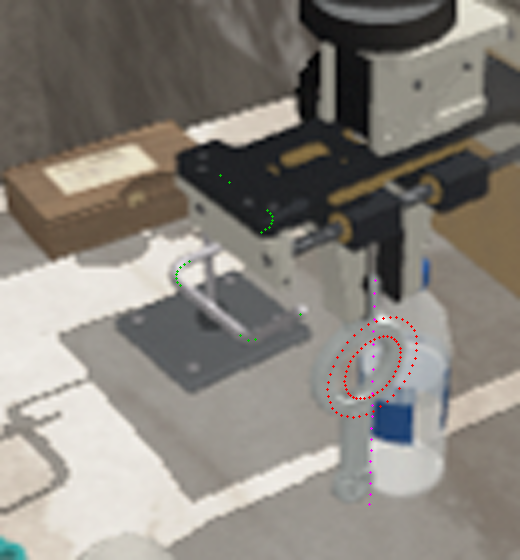

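The hanger hangs leg down near the rod tip (about side px (275,188)). The real ring sits a few px left of the prediction, so I fit its offset and tilt from the mask.

```bash
cat > fit.py <<'E'
from h import *
from scipy.optimize import minimize
def hpose(v,p,th):
    dx,dz,ti,dy=v;ex=np.array([np.cos(th),np.sin(th),0]);ey=np.array([np.sin(th),-np.cos(th),0]);ez=np.array([0,0,1.])
    up=np.cos(ti)*ez-np.sin(ti)*ex;n=np.cos(ti)*ex+np.sin(ti)*ez
    g=p+ez*.003;return g+dx*ex+dz*ez+dy*ey,up,ey,n
def rend(v,p,th):
    g,up,ey,n=hpose(v,p,th);C=g-up*.0475;M=np.zeros((420,560),np.uint8);t=np.linspace(0,2*np.pi,40)
    def poly(P2,val=1,both=True):
        Q=[C+np.outer(P2[:,0],up)+np.outer(P2[:,1],ey)+s*n for s in(.005,-.005)]
        h=cv2.convexHull(proj("side",np.vstack(Q)).astype(np.float32));cv2.fillPoly(M,[np.round(h*16).astype(np.int32)],val,shift=4)
    R=lambda r,c=0:np.c_[c+r*np.cos(t),r*np.sin(t)]
    poly(R(.032));poly(R(.014,-.091));poly(np.array([[-.0805,-.009],[-.0805,.009],[-.03,.009],[-.03,-.009]]))
    H=[cv2.fillPoly(np.zeros_like(M),[np.round(proj("side",C+np.outer(R(.02)[:,0],up)+np.outer(R(.02)[:,1],ey)+s*n)*16).astype(np.int32)],1,shift=4) for s in(.005,-.005)]
    M[(H[0]&H[1])>0]=0;return M
def fit():
    eyes.grab_frame("side");s=telemetry.get_state();p=np.array(s["eef_pos"]);th=s["ee_rot"][2]
    u=proj("side",[p-[0,0,.0445]])[0]
    m=next(d["mask"] for d in trace("side","hanger") if abs(np.nonzero(d["mask"])[1].mean()-u[0])<15)
    y1=int(u[1]-12);f=lambda M:cv2.GaussianBlur(M.astype(np.float32),(0,0),1)[y1:]
    G=f(m)
    c=lambda v:((f(rend(v,p,th))-G)**2).sum()+(v[3]/.003)**2*2
    S=np.zeros((5,4));S[1,0]=.015;S[2,1]=.01;S[3,2]=.15;S[4,3]=.005
    r=minimize(c,S[0],method="Nelder-Mead",options=dict(initial_simplex=S-[.005,.003,.03,.001],maxiter=400,xatol=1e-4,fatol=.05))
    g,up,ey,n=hpose(r.x,p,th);C=g-up*.0475
    print("dx,dz,tilt,dy",r.x.round(4),"cost",r.fun,"of",G.sum(),"ring",C.round(4),"TCP",p.round(4),"ring-TCP",(C-p).round(4),"eye",(C-up*.091).round(4))
if __name__=="__main__":fit()
E
python3 fit.py
```

```text
dx,dz,tilt,dy [-0.0066 -0.0031 -0.0359  0.0014] cost 27.738765542025824 of 523.9862 ring [ 0.528 -0.142  0.216] TCP [ 0.5301 -0.1502  0.2636] ring-TCP [-0.0021  0.0082 -0.0476] eye [ 0.5277 -0.1388  0.125 ]
```

```bash
python3 plan.py '[[528.3,-98.2,264,-84.9,5],[527.5,-88.2,262.6,-84.9,2],[523.3,-40.5,214.6,-84.9,8],[521.3,-18.2,200.6,-84.9,5],[518.7,11.3,196.6,-84.9,5]]'
```

```text
t 10.87 p [ 530.1 -150.2  263.6] yaw -84.9 F [ 0.5  0.4 -1.4] w 18.8 gf 25.0
10 [[-10.4, -0.6, -0.1, 0.0], [-10.4, -0.5, -0.1, 0.0], [-10.4, -0.6, -0.1, 0.0], [-10.4, -0.6, -0.1, 0.0], [-10.4, -0.5, -0.0, 0.0], [-5.0, -0.1, 0.7, 0.0], [-5.0, -0.0, 0.7, 0.0], [-6.0, -0.0, 6.0, 0.0], [-6.0, -0.0, 6.0, 0.0], [-6.0, -0.0, 6.0, 0.0]] MAX [10.4  0.6  6.   0. ]
10 [[-5.9, -0.0, 6.0, 0.0], [-6.0, -0.1, 6.0, 0.0], [-6.0, 0.0, 6.0, 0.0], [-6.0, 0.0, 6.0, 0.0], [-6.0, 0.0, 6.0, 0.0], [-4.5, 0.0, 2.8, 0.0], [-4.5, 0.0, 2.8, 0.0], [-4.4, 0.0, 2.8, 0.0], [-4.5, 0.0, 2.8, 0.0], [-4.5, 0.0, 2.8, 0.0]] MAX [6.  0.1 6.  0. ]
5 [[-5.9, -0.0, 0.8, 0.0], [-5.9, -0.0, 0.8, 0.0], [-6.0, -0.0, 0.8, 0.0], [-5.9, -0.0, 0.8, 0.0], [-5.9, -0.0, 0.8, 0.0]] MAX [6.  0.  0.8 0. ]
```

servo_tool([
  [[-10.4,-0.6,0,0],[-10.4,-0.6,0,0],[-10.4,-0.6,0,0],[-10.4,-0.6,0,0],[-10.4,-0.5,0,0],[-5,0,0.5,0],[-5,0,0.5,0],[-6,0,6,0],[-6,0,6,0],[-6,0,6,0]],
])

```text
t: 11.7
eef_pos: [0.5256, -0.0698, 0.2437]
ee_rot: [3.141, 0.0, -1.482]
force: [0.6, -0.3, -2.9]
width: 0.0187
gripper_force: 25.0
```

servo_tool([
  [[-6,0,6,0],[-6,0,6,0],[-6,0,6,0],[-6,0,6,0],[-6,0,6,0],[-4.5,0,2.8,0],[-4.5,0,2.8,0],[-4.5,0,2.8,0],[-4.5,0,2.8,0],[-4.5,0,2.8,0]],
])

```text
t: 12.53
eef_pos: [0.5213, -0.0176, 0.2005]
ee_rot: [-3.141, 0.0, -1.482]
force: [-0.6, 0.6, -1.0]
width: 0.0189
gripper_force: 25.0
```

servo_tool([
  [[-5.9,0,0.8,0],[-5.9,0,0.8,0],[-5.9,0,0.8,0],[-5.9,0,0.8,0],[-5.9,0,0.8,0],[0,0,0,0],[0,0,0,0],[0,0,0,0],[0,0,0,0],[0,0,0,0]],
])

```text
t: 13.37
eef_pos: [0.5186, 0.0111, 0.1966]
ee_rot: [-3.142, -0.0, -1.482]
force: [0.5, -0.5, -1.0]
width: 0.0191
gripper_force: 25.0
```

```bash
python3 look.py th2 -8 200 110 130 140; python3 plan.py '[]'
```

```text
[[252.72370916 189.43132664]] [0.51864921 0.0111629  0.19657724] -1.4820588794297045
0.63 242 262 176 220
t 13.47 p [518.6  11.1 196.6] yaw -84.9 F [-0.5  0.2 -0.9] w 18.6 gf 25.0
```

View pics/th2.png

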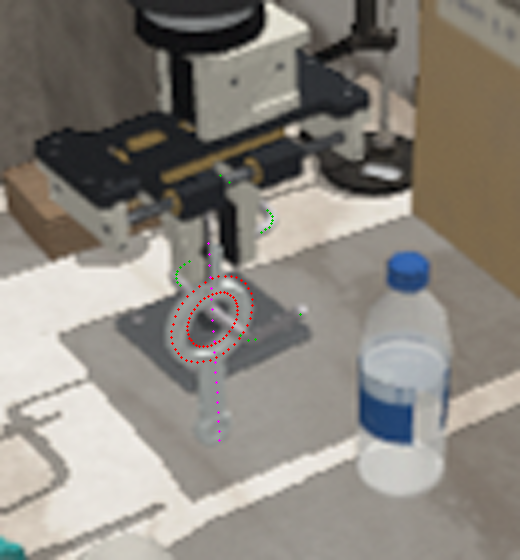

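The picture shows the ring threaded: the rod's free end is at crop (305,312), on the near side of the ring. I lower it onto the rod, let go and wait.

servo_tool([
  [[0,0,1,0],[0,0,1,0],[0,0,1,0],[0,0,1,0],[0,0,0.5,0],[0,0,0.5,0],[0,0,0,0],[0,0,0,0],[0,0,0,0],[0,0,0,0]],
])

```text
t: 14.3
eef_pos: [0.5195, 0.0109, 0.194]
ee_rot: [-3.139, -0.001, -1.481]
force: [-4.6, -1.5, 14.9]
width: 0.0192
gripper_force: 25.2
```

servo_tool([
  [[0,0,0,0],[0,0,0,0],[0,0,0,0],[0,0,0,0],[0,0,0,0],[0,0,0,0],[0,0,0,0],[0,0,0,0],[0,0,0,0],[0,0,0,0]],
], claw=0)

```text
t: 15.13
eef_pos: [0.5186, 0.0114, 0.1916]
ee_rot: [-3.142, 0.0, -1.482]
force: [0.2, -0.4, -0.8]
width: 0.0439
gripper_force: 0.0
```

servo_tool([
  [[0,0,0,0],[0,0,0,0],[0,0,0,0],[0,0,0,0],[0,0,0,0],[0,0,0,0],[0,0,0,0],[0,0,0,0],[0,0,0,0],[0,0,0,0]],
])

```text
t: 15.97
eef_pos: [0.5186, 0.0114, 0.1915]
ee_rot: [3.142, -0.0, -1.482]
force: [-0.2, 0.4, -0.8]
width: 0.0436
gripper_force: 0.0
```

servo_tool([
  [[0,0,0,0],[0,0,0,0],[0,0,0,0],[0,0,0,0],[0,0,0,0],[0,0,0,0],[0,0,0,0],[0,0,0,0],[0,0,0,0],[0,0,0,0]],
])

```text
t: 16.8
eef_pos: [0.5186, 0.0114, 0.1916]
ee_rot: [3.142, -0.0, -1.482]
force: [0.3, -0.8, -0.7]
width: 0.0439
gripper_force: 0.0
```

```bash
python3 fit.py; python3 look.py th3 -8 200 110 130 140; python3 plan.py '[]'
```

```text
dx,dz,tilt,dy [-0.0076 -0.0012 -0.0253  0.0011] cost 44.302071623028155 of 368.5681 ring [0.5167 0.02   0.1459] TCP [0.5186 0.0114 0.1916] ring-TCP [-0.0019  0.0087 -0.0457] eye [0.5165 0.0223 0.0549]
[[252.75980862 190.93378926]] [0.51860139 0.0113636  0.19156586] -1.4817742534852782
0.96 170 206 221 254
0.62 242 262 172 221
t 17.0 p [518.6  11.3 191.6] yaw -84.9 F [ 0.3 -0.2 -0.2] w 43.9 gf 0.0
```

View pics/th3.png

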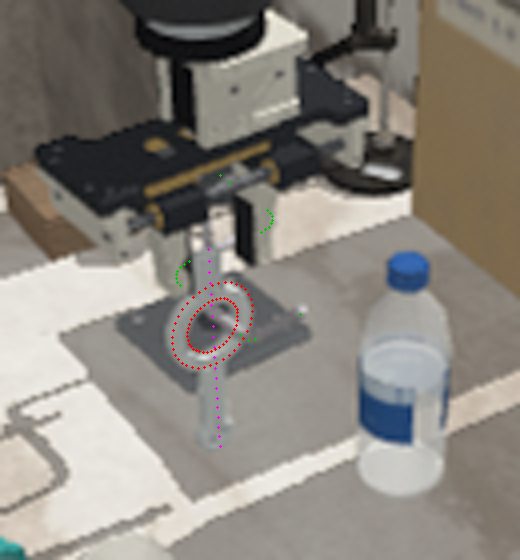

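It hangs freely, leg down. I take hold again with the pads nearer the tab, then plan the slide.

servo_tool([
  [[-2,0,1,0],[-2,0,1,0],[0,0,0.5,0],[0,0,0,0],[0,0,0,0],[0,0,0,0],[0,0,0,0],[0,0,0,0],[0,0,0,0],[0,0,0,0]],
])

```text
t: 17.83
eef_pos: [0.5183, 0.0153, 0.1891]
ee_rot: [-3.142, 0.0, -1.482]
force: [1.0, -0.1, 0.4]
width: 0.0442
gripper_force: 0.0
```

servo_tool([
  [[0,0,0,0],[0,0,0,0],[0,0,0,0],[0,0,0,0],[0,0,0,0],[0,0,0,0],[0,0,0,0],[0,0,0,0],[0,0,0,0],[0,0,0,0]],
], claw=1, grip_force=25)

```text
t: 18.67
eef_pos: [0.5184, 0.0154, 0.1891]
ee_rot: [-3.141, 0.0, -1.482]
force: [0.4, 1.1, -0.5]
width: 0.0198
gripper_force: 25.0
```

servo_tool([
  [[0,0,-1,0],[0,0,-1,0],[0,0,-1,0],[0,0,-1,0],[0,0,-1,0],[0,0,-1,0],[0,0,0,0],[0,0,0,0],[0,0,0,0],[0,0,0,0]],
])

```text
t: 19.5
eef_pos: [0.5182, 0.0154, 0.195]
ee_rot: [3.142, 0.0, -1.482]
force: [0.2, 1.0, -2.0]
width: 0.0195
gripper_force: 25.0
```

```bash
python3 fit.py; cat > path.py <<'E'
import numpy as np,json,subprocess,sys
a=float(sys.argv[1]);z=float(sys.argv[2]);p=np.array([561.5,78.7]);w=.0885
R=np.array([[np.cos(w),-np.sin(w)],[np.sin(w),np.cos(w)]]);y0=-84.9
pts=[((-50,-55+k*35/5),y0) for k in range(1,6)]
pts+=[((-30-20*np.cos(t),-20+20*np.sin(t)),y0-np.degrees(t)) for t in np.linspace(0,np.pi/2,16)[1:]]
pts+=[((-30+60*k/10,0),y0-90) for k in range(1,11)]
pts+=[((30+20*np.sin(t),20-20*np.cos(t)),y0-90+np.degrees(t)) for t in np.linspace(0,np.pi/2,16)[1:]]
pts+=[((50,20+5*k),y0) for k in range(1,6)]
W=[]
for q,yw in pts:
    g=p+R@np.array(q)+a*np.array([np.cos(np.radians(yw)),np.sin(np.radians(yw))]);W.append([*g.round(2).tolist(),z,yw,1])
subprocess.run(["python3","plan.py",json.dumps(W)])
E
python3 path.py 4 195
```

```text
dx,dz,tilt,dy [-0.0044 -0.001  -0.044  -0.0004] cost 25.555992274408315 of 439.1947 ring [0.518  0.0218 0.1496] TCP [0.5182 0.0153 0.195 ] ring-TCP [-0.0002  0.0065 -0.0454] eye [0.5176 0.0258 0.0587]
t 19.6 p [518.2  15.3 195. ] yaw -84.9 F [ 0.8  0.1 -0.6] w 19.4 gf 25.0
10 [[-7.3, 1.3, 0.0, -0.0], [-7.0, -0.0, 0.0, -0.0], [-7.0, -0.0, 0.0, -0.0], [-7.0, -0.0, 0.0, -0.0], [-7.0, -0.0, 0.0, -0.0], [-2.1, 0.3, 0.0, 0.105], [-2.1, 0.3, 0.0, 0.104], [-2.1, 0.3, 0.0, 0.105], [-2.1, 0.3, 0.0, 0.105], [-2.1, 0.3, 0.0, 0.105]] MAX [7.3   1.3   0.    0.105]
10 [[-2.1, 0.3, 0.0, 0.104], [-2.2, 0.3, 0.0, 0.105], [-2.1, 0.4, 0.0, 0.105], [-2.1, 0.3, 0.0, 0.104], [-2.1, 0.3, 0.0, 0.105], [-2.1, 0.3, 0.0, 0.105], [-2.1, 0.3, 0.0, 0.105], [-2.2, 0.3, 0.0, 0.104], [-2.1, 0.3, 0.0, 0.105], [-2.1, 0.3, 0.0, 0.105]] MAX [2.2   0.4   0.    0.105]
10 [[-6.0, -0.0, 0.0, -0.0], [-6.0, -0.0, 0.0, -0.0], [-6.0, -0.0, 0.0, -0.0], [-6.0, -0.0, 0.0, -0.0], [-6.0, -0.0, 0.0, -0.0], [-6.0, -0.0, 0.0, -0.0], [-6.0, -0.0, 0.0, -0.0], [-6.0, -0.0, 0.0, -0.0], [-6.0, -0.0, 0.0, -0.0], [-6.0, -0.0, 0.0, -0.0]] MAX [6. 0. 0. 0.]
10 [[-2.1, -0.3, 0.0, -0.105], [-2.1, -0.3, 0.0, -0.105], [-2.1, -0.4, 0.0, -0.104], [-2.1, -0.3, 0.0, -0.105], [-2.1, -0.3, 0.0, -0.105], [-2.2, -0.3, 0.0, -0.105], [-2.1, -0.3, 0.0, -0.104], [-2.1, -0.3, 0.0, -0.105], [-2.1, -0.3, 0.0, -0.105], [-2.1, -0.3, 0.0, -0.104]] MAX [2.2   0.4   0.    0.105]
10 [[-2.1, -0.3, 0.0, -0.105], [-2.1, -0.3, 0.0, -0.105], [-2.1, -0.4, 0.0, -0.105], [-2.2, -0.3, 0.0, -0.104], [-2.1, -0.3, 0.0, -0.105], [-5.0, 0.0, 0.0, -0.0], [-5.0, 0.0, 0.0, -0.0], [-5.0, 0.0, 0.0, -0.0], [-5.0, 0.0, 0.0, -0.0], [-5.0, 0.0, 0.0, -0.0]] MAX [5.    0.4   0.    0.105]
```

servo_tool([
  [[-4.8,1.3,0,0],[-7,0,0,0],[-7,0,0,0],[-7,0,0,0],[-7,0,0,0],[-2.1,0.6,0,0.105],[-2.1,0.6,0,0.105],[-2.1,0.5,0,0.105],[-2.1,0.6,0,0.105],[-2.1,0.6,0,0.105]],
])

```text
t: 20.43
eef_pos: [0.5124, 0.0594, 0.1951]
ee_rot: [3.142, 0.0, -2.011]
force: [0.2, 0.8, -2.6]
width: 0.0198
gripper_force: 25.0
```

servo_tool([
  [[-2.1,0.6,0,0.105],[-2.1,0.5,0,0.105],[-2.1,0.6,0,0.105],[-2.1,0.6,0,0.105],[-2.1,0.5,0,0.105],[-2.1,0.6,0,0.105],[-2.1,0.6,0,0.105],[-2.1,0.5,0,0.105],[-2.1,0.6,0,0.105],[-2.1,0.6,0,0.1]],
])

```text
t: 21.27
eef_pos: [0.525, 0.076, 0.1951]
ee_rot: [3.142, 0.0, -3.057]
force: [-0.4, 0.4, -0.7]
width: 0.0197
gripper_force: 25.0
```

```bash
sed -i 's/pts+=\[((50,20+5/pts=pts[20:]+[((50,20+5/' path.py; python3 path.py 6.5 195|cut -c1-600; python3 look.py s1 -6 200 110 130 140
```

```text
t 21.27 p [525.   76.  195.1] yaw -175.1 F [-0.4  0.4 -0.7] w 19.7 gf 25.0
10 [[-6.1, -0.5, 0.1, -0.004], [-6.1, -0.0, -0.0, 0.0], [-5.9, -0.0, -0.0, 0.0], [-6.0, -0.0, -0.0, 0.0], [-6.1, -0.0, -0.0, 0.0], [-5.9, -0.0, -0.0, 0.0], [-6.0, -0.0, -0.0, 0.0], [-6.1, -0.0, -0.0, 0.0], [-5.9, -0.0, -0.0, 0.0], [-6.0, -0.1, -0.0, 0.0]] MAX [6.1e+00 5.0e-01 1.0e-01 4.0e-03]
10 [[-2.2, -0.5, -0.0, -0.105], [-2.1, -0.6, -0.0, -0.104], [-2.1, -0.6, -0.0, -0.105], [-2.2, -0.5, -0.0, -0.105], [-2.1, -0.6, -0.0, -0.105], [-2.1, -0.6, -0.0, -0.104], [-2.1, -0.5, -0.0, -0.105], [-2.2, -0.6, -0.0, -0.105], [-2.1, -0.6, -0.0, -0.104], [-2.1, -0.5, -0.0, -0.105]] MAX [2.2   0.6   0.    0.105]
10 [[-2.1, -0.6, -0.0, -0.105], [-2.2, -0.6, -0.0, -0.105], [-2.1, -0.6, -0.0, -0.104], [-2.1, -0.5, -0.0, -0.105], [-2.1, -0.6, -0.0, -0.105], [-5.0, -0.0, -0.0, 0.0], [-5.0, -0.0, -0.0, 0.0], [-5.0, -0.0, -0.0, 0.0], [-5.0, -0.0, -0.0, 0.0], [-5.0, -0.0, -0.0, 0.0]] MAX [5.    0.6   0.    0.105]
[[246.81165309 177.81154366]] [0.52527985 0.07612349 0.19502333] -3.0632143988028684
0.87 171 206 222 254
0.83 240 254 168 208
```

View pics/s1.png

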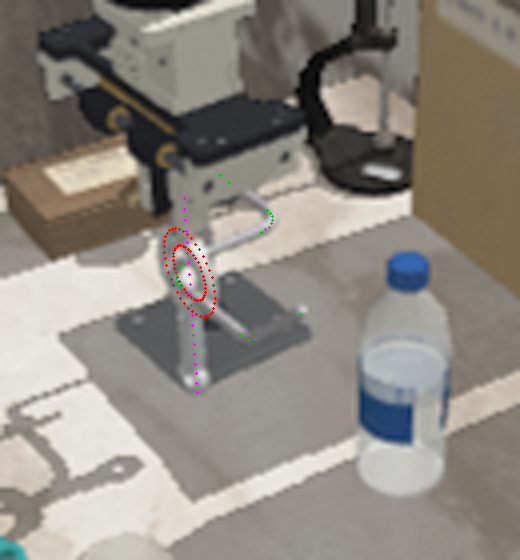

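The ring is round corner 1, with the rod through it and no contact force. I continue along the second straight and round corner 2.

servo_tool([
  [[-6.1,-0.5,0,0],[-6,0,0,0],[-6,0,0,0],[-6,0,0,0],[-6,0,0,0],[-6,0,0,0],[-6,0,0,0],[-6,0,0,0],[-6,0,0,0],[-6,0,0,0]],
])

```text
t: 22.2
eef_pos: [0.5855, 0.0801, 0.195]
ee_rot: [-3.142, -0.0, -3.052]
force: [0.4, -0.7, -1.5]
width: 0.0197
gripper_force: 25.0
```

servo_tool([
  [[-2.1,-0.6,0,-0.105],[-2.1,-0.6,0,-0.105],[-2.1,-0.5,0,-0.105],[-2.1,-0.6,0,-0.105],[-2.1,-0.6,0,-0.105],[-2.1,-0.5,0,-0.105],[-2.1,-0.6,0,-0.105],[-2.1,-0.6,0,-0.105],[-2.1,-0.5,0,-0.105],[-2.1,-0.6,0,-0.105]],
])

```text
t: 23.03
eef_pos: [0.6051, 0.0862, 0.195]
ee_rot: [3.142, -0.0, -1.997]
force: [0.2, 0.6, -2.2]
width: 0.0194
gripper_force: 25.0
```

servo_tool([
  [[-2.1,-0.6,0,-0.105],[-2.1,-0.6,0,-0.105],[-2.1,-0.5,0,-0.105],[-2.1,-0.6,0,-0.105],[-2.1,-0.6,0,-0.105],[-5,0,0,0],[-5,0,0,0],[-5,0,0,0],[-5,0,0,0],[-5,0,0,0]],
])

```text
t: 23.87
eef_pos: [0.6074, 0.1212, 0.1951]
ee_rot: [3.142, 0.0, -1.478]
force: [-0.1, -0.1, -2.3]
width: 0.0195
gripper_force: 25.0
```

```bash
python3 fit.py; python3 plan.py '[]'; python3 look.py s2 -6 200 90 130 140;python3 - <<'E'
from h import *
print(T([.5615,.0787,.0885],[[.05,.045,.16],[.05,.063,.16]]))
E
```

```text
dx,dz,tilt,dy [-0.0031 -0.0015 -0.0512 -0.0003] cost 42.80519152886455 of 357.55844 ring [0.6072 0.1274 0.1492] TCP [0.6074 0.1219 0.1951] ring-TCP [-0.0002  0.0055 -0.0459] eye [0.6067 0.132  0.0583]
t 23.97 p [607.4 121.5 195.1] yaw -84.6 F [ 0.1 -0.8 -1.8] w 19.5 gf 25.0
[[261.47432752 161.45383673]] [0.6073502  0.12109329 0.19505219] -1.4767209472207126
0.57 170 206 221 254
0.52 252 270 143 191
[[0.60732702 0.12794312 0.16      ]
 [0.6057361  0.14587267 0.16      ]]
```

View pics/s2.png

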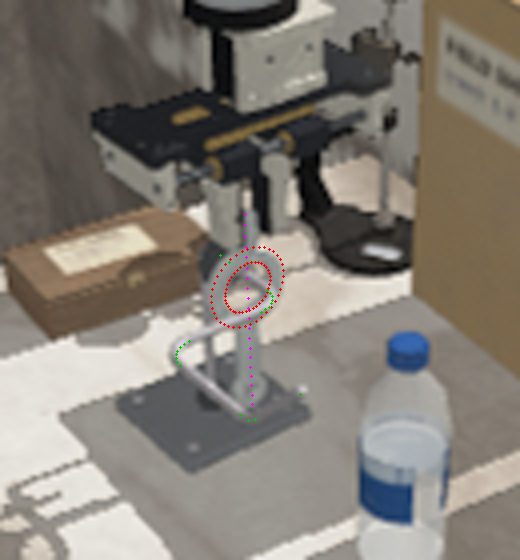

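Both corners are done. The ring is about 18 mm from the stop, so I approach gently.

servo_tool([
  [[-2,0,0,0],[-2,0,0,0],[-2,0,0,0],[-2,0,0,0],[-2,0,0,0],[-2,0,1,0],[-2,0,1,0],[-1,0,1,0],[0,0,1,0],[0,0,0.5,0]],
])

```text
t: 24.9
eef_pos: [0.6059, 0.1355, 0.1903]
ee_rot: [3.141, -0.0, -1.477]
force: [0.1, -0.6, -1.0]
width: 0.0196
gripper_force: 25.0
```

servo_tool([
  [[-0.5,0,0,0],[-0.5,0,0,0],[-0.5,0,0,0],[-0.5,0,0,0],[0,0,0,0],[0,0,0,0],[0,0,0,0],[0,0,0,0],[0,0,0,0],[0,0,0,0]],
])

```text
t: 25.73
eef_pos: [0.6058, 0.1374, 0.1906]
ee_rot: [3.142, -0.0, -1.477]
force: [0.1, -0.7, -2.1]
width: 0.02
gripper_force: 25.0
```

servo_tool([
  [[-0.5,0,0,0],[-0.5,0,0,0],[-0.5,0,0,0],[-0.5,0,0,0],[0,0,0,0],[0,0,0,0],[0,0,0,0],[0,0,0,0],[0,0,0,0],[0,0,0,0]],
])

```text
t: 26.57
eef_pos: [0.6056, 0.1395, 0.1906]
ee_rot: [3.142, -0.0, -1.477]
force: [-0.8, 0.0, -1.6]
width: 0.0194
gripper_force: 25.0
```

servo_tool([
  [[-0.5,0,0,0],[-0.5,0,0,0],[-0.5,0,0,0],[0,0,0,0],[0,0,0,0],[0,0,0,0],[0,0,0,0],[0,0,0,0],[0,0,0,0],[0,0,0,0]],
])

```text
t: 27.4
eef_pos: [0.6055, 0.1406, 0.1906]
ee_rot: [3.141, -0.0, -1.477]
force: [1.8, -4.7, -0.1]
width: 0.0197
gripper_force: 25.0
```

Contact with the stop, about 5 N. I lower onto the rod, release and check.

servo_tool([
  [[0.4,0,0.5,0],[0,0,0.5,0],[0,0,0.3,0],[0,0,0,0],[0,0,0,0],[0,0,0,0],[0,0,0,0],[0,0,0,0],[0,0,0,0],[0,0,0,0]],
])

```text
t: 28.23
eef_pos: [0.6057, 0.1405, 0.1894]
ee_rot: [-3.141, -0.0, -1.477]
force: [0.9, -5.9, 2.2]
width: 0.0196
gripper_force: 25.0
```

servo_tool([
  [[0,0,0,0],[0,0,0,0],[0,0,0,0],[0,0,0,0],[0,0,0,0],[0,0,0,0],[0,0,0,0],[0,0,0,0],[0,0,0,0],[0,0,0,0]],
], claw=-0.2)

```text
t: 29.07
eef_pos: [0.6056, 0.1406, 0.1893]
ee_rot: [-3.142, 0.0, -1.477]
force: [-0.5, -0.6, -0.1]
width: 0.0523
gripper_force: 0.0
```

servo_tool([
  [[0,0,-4,0],[0,0,-8,0],[0,0,-10,0],[0,0,-10,0],[0,0,-10,0],[0,0,-10,0],[0,0,-10,0],[0,0,-10,0],[0,0,-4,0],[0,0,0,0]],
])

```text
t: 29.9
eef_pos: [0.6061, 0.1408, 0.2668]
ee_rot: [-3.139, 0.001, -1.477]
force: [-0.0, 0.2, 0.6]
width: 0.0527
gripper_force: 0.0
```

servo_tool([
  [[0,0,0,0],[0,0,0,0],[0,0,0,0],[0,0,0,0],[0,0,0,0],[0,0,0,0],[0,0,0,0],[0,0,0,0],[0,0,0,0],[0,0,0,0]],
])

```text
t: 30.73
eef_pos: [0.6055, 0.1406, 0.2653]
ee_rot: [3.142, 0.0, -1.477]
force: [-0.6, 0.5, 0.0]
width: 0.053
gripper_force: 0.0
```

```bash
python3 look.py fin 200 190 90 130 140; python3 plan.py '[]'; python3 -c "
from h import *
print(recognise('side','ring_centre')[:3]);print(proj('side',T([.5615,.0787,.0885],[[.05,.063,.144],[.05,.043,.144],[.05,.068,.16]])))"
```

```text
[[303.93650721 169.27481222]] [0.6055469  0.1405421  0.26527301] -1.4768217160687396
0.68 249 267 143 189
0.62 171 206 222 254
t 30.83 p [605.5 140.6 265.3] yaw -84.6 F [-0.1 -0.3 -0.1] w 52.6 gf 0.0
[{'position': [0.3484, 0.0985, 0.0097], 'conf': 0.93}, {'position': [0.5988, 0.1391, 0.1419], 'conf': 0.77}]
[[258.03915784 160.54929994]
 [261.95363028 163.47425782]
 [256.85456424 155.15312029]]
```

View pics/fin.png

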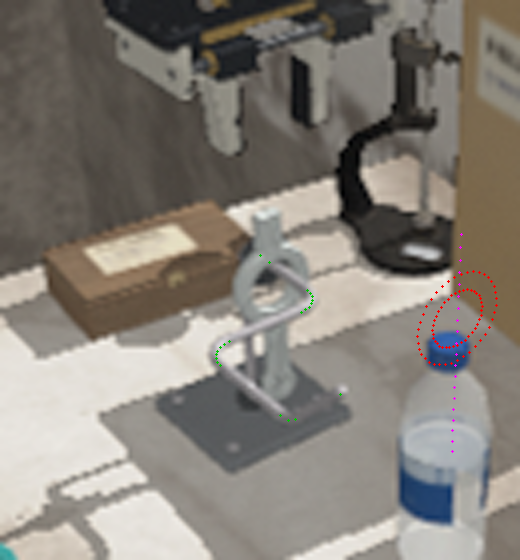

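The hanger hangs freely at the stop, leg down and tab up. Its ring centre is at about side px (258,160.5), the predicted contact position, and the gripper is clear.

```bash
python3 -c "
from station import ticket
print(ticket.job_done())"
```

```text
the job is handed in; nothing more can be done
None
```

The hanger was threaded over the rod's free end, let hang on the first straight, taken up again and slid round both corners; it now hangs released against the disc stop, handed in at about 31 s, and no move went near the bottle or tins (I took no final check picture of the tins).

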